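# Free and push back the bottle stop

### The arm

A 6-joint arm with a two-finger parallel gripper is mounted at the origin on the work surface. World frame = base frame: x ahead of the robot, y to its left, z up, the work surface at z = 0. Lengths are in m, angles in degrees, forces in N, time in s.
With the tool pointing down it reaches from about 0.35 to 0.875 m from the base axis. Payload 4.2 kg.
Tool frame: the origin (TCP) lies midway between the tips of the shut fingers; the grasp point (between the pads) lies 19 mm behind it; z points along the fingers, y is the direction in which the jaws open and shut (so a half turn about z gives the same grasp; the last joint's range is limited). The gripper opens to 87 mm and grips with 3 to 60 N. Pads are 19 mm wide; open, the fingers measure 117 mm over their backs; the gripper's body (75 mm by 190 mm) begins 51 mm behind the grasp point.
Start: joints at [88.442, 22.042, 0.453, 0, -68.411, -14.817], TCP at [0.176, 0.6, 0.223] pointing down, gripper open.
Joint ranges: [-179.83, 179.83], [-69.29, 118.12], [-61.27, 80.66], [-181.25, 117.63], [-171.15, -9.14], [-177.46, 177.46]. Speed limits (degrees/s): [159.86, 159.86, 180, 180, 180, 180].

### API

Orientations are given as a 3x3 rotation matrix whose columns are the frame's x, y, z axes.
In Python, from station import sense, capture, finish_job gives the robot as it stands. The module is installed in compiled form; this text tells all that it offers.
- The arm moves only by the shell command python3 -m jog 'ROWS' [OPENING]. ROWS is JSON, a list of rows, each a list of 6 numbers: the shift along the tool's x, y, z in cm, then the turn, a rotation vector about the tool's x, y, z in degrees. In form: [[dx, dy, dz, wx, wy, wz], ...]. A call has exactly 5 rows; each row shifts and turns the commanded pose from where the row before left it, along the tool's axes as they then stand; what a row does not reach is not made up. A row lasts 1/12 s, in which the tool goes at most 41.7 mm and 7.16 degrees, less where a joint would pass 70% of its speed; a pose out of reach is approached as far as the arm can. A call is refused whole if a number of a shift passes 4.17 or a number of a turn 7.16, either way. A call with a gripper value outside its range is refused whole. OPENING is the finger opening in cm, from 0 to 8.7, set as the call begins (- or left out, the last holds). The fingers move at their own pace and stop on an object; the grip force is fixed at half the most. Time passes only in rows, so rows that do not move let the fingers close, or fill a call up. It gives the time, the measured TCP pose, the force and the opening at its end, in the units of the state.
- sense(): the state, without advancing time (a new reading comes with each control period).
- capture(name): name is "side" or "top"; returns a dict with "frame" (420x560x3 uint8, red, green, blue), "fx", "fy", "cx", "cy" (pixels), "world_to_cam" (4x4, takes a point from world to camera coordinates). Camera axes: x right, y up, looking along -z (the intrinsics and any distortion apply to the point x, -y, -z); pixel columns grow to the right and rows downward; lengths in m; the calibration is good to about 2 mm. A picture is of the moment at which its call begins. There is no depth.
- finish_job(): hands the job in, once; it reports no verdict.
The state is a dict: "time_s": time; "joints": joint angles; "joint_velocities": joint speeds; "effort": joint torques, N m; "tcp_pos": TCP position; "ee_rot": TCP orientation; "wrist_force": force on the tool from outside, world axes, zero at the start; "moment": the same for the moment, N m; "gripper_width": opening from 0.0 (shut) to 1.0 (fully open).
Only numpy, scipy, OpenCV 4.12 (cv2) and the standard library are available. Lean on these libraries where they do the work, as an engineer would, in place of code of your own. Each camera call takes 0.05 s, during which the arm holds its last target.

### The job

The V-shaped bottle stop on the corking fixture is locked by the knurled round nut. With a fingertip at the nut's knurled rim, unscrew the nut two full turns (anticlockwise from above; not as far as three) without pressing hard; only then push the stop along its guides, away from its V mouth, until it is fully home against the metal end block. Nothing needs to be gripped or lifted: leave the bottle, cork, capsule and screwdriver where they are.

Things in the scene. Friction and masses are not known exactly. Their poses are not given: they have to be found in the camera images.
- plate: Cream plastic plate of the corking fixture, 340 x 280 mm, top 35 mm above the table, fixed. Origin at table level under its centre; +x along the guides (the way the stop is pushed), z up; yaw within 0.4 rad. A fixed stud (16 mm diameter, top 92 mm above the table) at x = 50, y = 0 mm is the nut's axis. Guides at y = +-37 mm, top at 45 mm. Metal end block 84 mm wide, top at 47 mm, near face x = 145 mm.
- rim: The nut: dark steel disc, 60 mm across, 22 mm high, with 24 upright round ribs 2 mm proud as its knurl and a 31 mm hub 4 mm above its top. Origin on its axis at its underside, 53 mm above the table when tight; rises 2 mm a turn. Its x points along the white index line (5 mm wide, hub to rim) on its top. Below it: a 36 mm collar, 10 mm high. Friction 0.04 N m; it stays where it is left.
- nut (a joint): Angle of the nut in rad, 0 fully tight, growing as it is unscrewed (anticlockwise from above), 6.28 a turn; starts between 0 and 0.6.
- stop_face (a point): Bottom of the stop's V, on the face that a fingertip pushes, at mid height (63 mm above the table); starts at x = -51, y = 0 mm of the plate. The V is tan plastic, 6 mm thick, 43 to 83 mm above the table; it opens to the plate's -x, each arm reaching 25 mm forward and 45 mm aside. Its flat slotted foot (60 mm wide, top at 43 mm) runs under the nut towards the end block.
- stop (a joint): Travel of the stop along the plate's +x in m: 0 at the start, 0.030 fully home against the end block. It slides with 3 N of friction and stays where it is left; it is locked by the collar under the nut until about 1.6 turns.
- bottle: Dark standing wine bottle, 75 mm diameter, 300 mm high, origin under its centre, on the table to the left; leave alone.
- cork: Cork, 24 mm diameter, 45 mm high, standing on the plate near its left or right edge; origin under its centre; leave alone.
- capsule: Purple foil capsule for a bottle neck, 33 mm diameter, 55 mm high, standing on the plate opposite the cork; origin under its centre; leave alone.
- driver: Screwdriver lying on the table to the right; leave alone.

How it is judged:
By the outcome, as a careful person would: the job done as asked, in the order asked, and still so for the second after the job is handed in, with the robot touching nothing.
It also fails if it takes over 64 s, if anything falls off the work surface, if the arm or the gripper's body presses on something with over 40 N, if the wrist force passes 120 N, or if a joint passes its speed limit or range.

## Working session

There is one attempt and no reset: what is moved stays moved. The work goes in short steps, Python scripts to look and compute and a shell command to move; the robot and the scene stay as the last step left them, time stands still between calls to the robot, and variables do not carry over. Pictures are saved under pics/ and viewed, and the job is handed in when it is done.

```bash
mkdir -p pics
python3 - <<'E'
from station import sense,capture
import cv2,numpy as np
s=sense();print(s['time_s'],s['tcp_pos'],np.round(s['ee_rot'],3).tolist(),s['wrist_force'],s['gripper_width'])
for n in('side','top'):
    c=capture(n);cv2.imwrite(f'pics/{n}0.png',c['frame'][:,:,::-1]);print(n,c['fx'],c['fy'],c['cx'],c['cy'],np.round(c['world_to_cam'],3).tolist(),[k for k in c])
E
```

```text
0.0 [0.17602454 0.59905801 0.22144951] [[0.959, -0.282, -0.001], [-0.282, -0.959, -0.002], [0.0, 0.002, -1.0]] [0.37209517 0.01960617 0.27702134] 0.9998703519092355
side 390.5906396847472 390.5906396847472 280.293142390953 203.4471773622162 [[0.931, -0.364, -0.002, -0.54], [0.258, 0.656, 0.709, -0.189], [-0.257, -0.661, 0.705, -0.998], [0.0, 0.0, 0.0, 1.0]] ['frame', 'fx', 'fy', 'cx', 'cy', 'world_to_cam']
top 410.24162384813013 410.24162384813013 279.88043479712223 216.2919208141812 [[-0.029, -1.0, -0.003, 0.008], [0.974, -0.029, 0.225, -0.588], [-0.225, 0.003, 0.974, -1.31], [0.0, 0.0, 0.0, 1.0]] ['frame', 'fx', 'fy', 'cx', 'cy', 'world_to_cam']
```

View pics/side0.png

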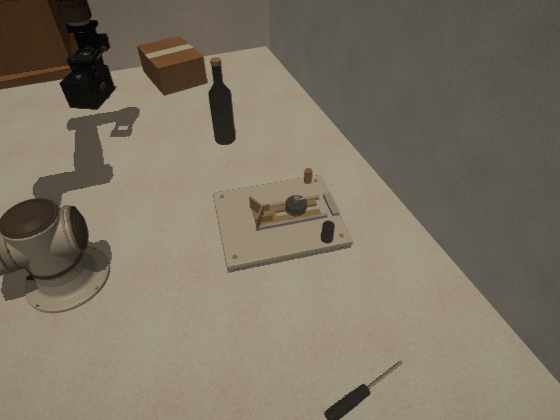

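View pics/top0.png

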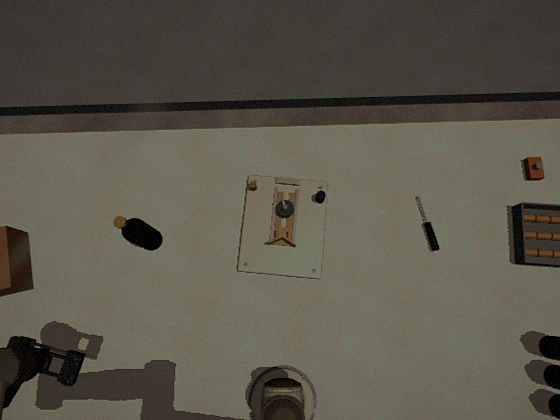

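The plate is at about (283,227) in the top view, with the nut at (285,208), the V at (282,241), the cork at (252,186) and the capsule at (320,197). Next I measure and zoom in.

```bash
cat > h.py <<'E'
import numpy as np,cv2
from station import sense,capture
def ray(c,u,v):
    M=np.array(c['world_to_cam']);R=M[:3,:3];o=-R.T@M[:3,3]
    d=R.T@np.array([(u-c['cx'])/c['fx'],-(v-c['cy'])/c['fy'],-1]);return o,d
def onz(c,u,v,z):
    o,d=ray(c,u,v);return (o+d*(z-o[2])/d[2])
def proj(c,p):
    M=np.array(c['world_to_cam']);q=M[:3,:3]@np.array(p)+M[:3,3]
    return np.array([c['cx']+c['fx']*q[0]/-q[2],c['cy']+c['fy']*q[1]/q[2]])
def zoom(c,name,u,v,w=50,h=37,k=8):
    f=c['frame'][int(v)-h:int(v)+h,int(u)-w:int(u)+w,::-1]
    f=cv2.resize(f,None,fx=k,fy=k,interpolation=cv2.INTER_CUBIC);f=cv2.convertScaleAbs(f,alpha=1.6)
    cv2.imwrite('pics/'+name,f)
E
python3 - <<'E'
from h import *
c=capture('top');d=capture('side')
zoom(c,'t1.png',283,225,62,56,6);zoom(d,'s1.png',290,215,60,45,6)
for cc,n,th in((c,'top',None),(d,'side',None)):
    f=cc['frame'].astype(int);print(n,[f[int(a),int(b)].tolist() for a,b in ([(250,260),(265,220),(208,285)] if n=='top' else [(245,270),(300,270),(205,296)])])
E
```

```text
top [[113, 110, 89], [114, 112, 95], [85, 78, 71]]
side [[151, 137, 113], [159, 144, 124], [53, 50, 44]]
```

View pics/t1.png

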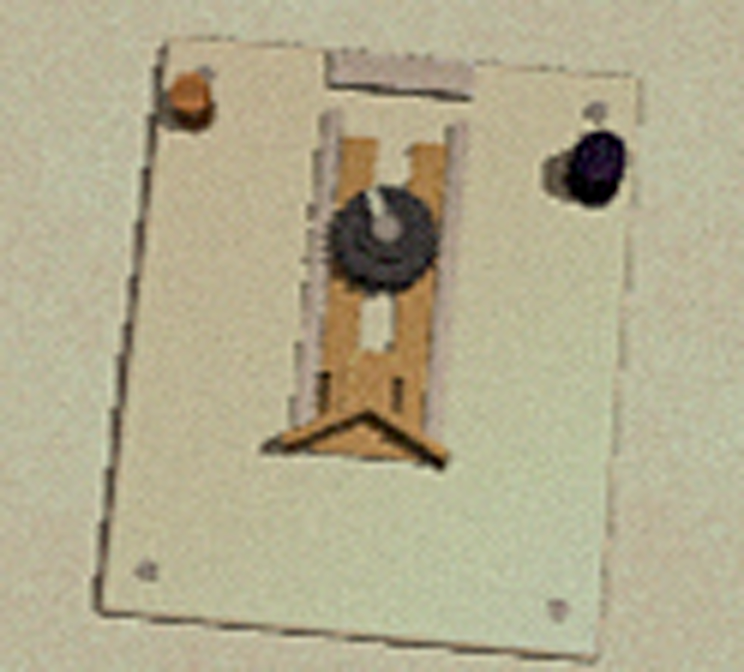

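View pics/s1.png

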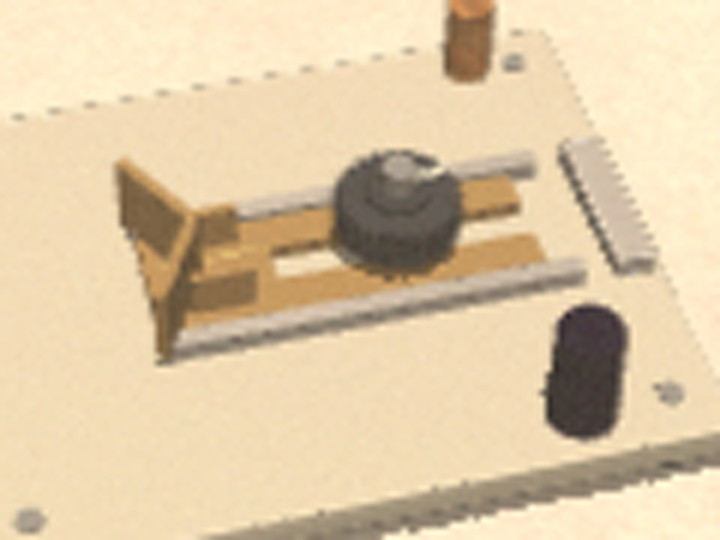

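Run:
```python
from h import *
c=capture('top');d=capture('side')
T=lambda X,Y:(221+(X)/6-.42,169+(Y)/6-.42)
S=lambda X,Y:(230+X/6-.42,170+Y/6-.42)
P=[onz(c,*T(*q),.035) for q in((166,37),(637,76),(600,657),(100,612))]
for p in P:print(np.round(p,4))
P=np.array(P);print('ctr',P.mean(0));
print([np.linalg.norm(P[i]-P[i-1]) for i in range(4)])
for a,b in((3,0),(2,1)):
    e=P[b]-P[a];print('yaw',np.degrees(np.arctan2(e[1],e[0])))
e=P[0]-P[1];print('yaw',np.degrees(np.arctan2(-e[0],e[1])));e=P[3]-P[2];print('yaw',np.degrees(np.arctan2(-e[0],e[1])))
# nut stud top by z
print('stud',onz(c,*T(388,229),.092),onz(d,*S(400,160),.092))
# nut mask
for cc,box in((c,(265,305,190,230)),):
    f=cc['frame'].astype(int);x0,x1,y0,y1=box
    m=(f[...,0]<70);mm=np.zeros_like(m);mm[y0:y1,x0:x1]=m[y0:y1,x0:x1]
    n,l,s,ce=cv2.connectedComponentsWithStats(mm.astype(np.uint8));print(s,ce)
    for i in range(1,n):
        if s[i,4]>50:
            pts=np.argwhere(l==i)[:,::-1].astype(np.float32);print(cv2.fitEllipse(cv2.convexHull(pts)));print('nut',onz(cc,*cv2.fitEllipse(cv2.convexHull(pts))[0],.068))
print('idx',onz(c,*T(368,190),.075),onz(c,*T(377,207),.075))
print('Vapex top',onz(c,*T(367,412),.083))
```

```text
[0.7482 0.0974 0.035 ]
[ 0.7159 -0.1772  0.035 ]
[ 0.3804 -0.1383  0.035 ]
[0.4134 0.1381 0.035 ]
ctr [ 0.56447478 -0.02000156  0.035     ]
[np.float64(0.33721091198019415), np.float64(0.2765495763391), np.float64(0.3376857581304706), np.float64(0.27837075483623386)]
yaw -6.93369357806005
yaw -6.62444589150927
yaw -6.71064358968411
yaw -6.808826325752071
stud [ 0.61359533 -0.02795975  0.092     ] [ 0.61808422 -0.02444015  0.092     ]
[[     0      0    560    420 234949]
 [   275    200     20     19    251]] [[279.49489889 209.50032986]
 [284.2749004  209.19123506]]
((284.4743957519531, 208.97515869140625), (17.96089744567871, 19.884187698364258), 65.07597351074219)
nut [ 0.61205583 -0.02553379  0.068     ]
idx [ 0.64082975 -0.01777433  0.075     ] [ 0.630822   -0.02251205  0.075     ]
Vapex top [ 0.51317151 -0.01332685  0.083     ]
```

Run:
```python
from h import *
c=capture('top');d=capture('side')
print('bottle base side',onz(d,224,138,0.0),'neck top side',onz(d,216,62,.3),'top',onz(c,119,222,.3))
ctr=np.array([.5645,-.02]);a=np.radians(-6.77)
for n,p in(('stud',[.05,0]),('block',[.145,0]),('Vstart',[-.051,0])):
    w=ctr+np.array([[np.cos(a),-np.sin(a)],[np.sin(a),np.cos(a)]])@p;print(n,w, proj(d,[*w,.06]),proj(c,[*w,.06]))
R=cv2.Rodrigues(np.array([0,0,np.radians(-7.)]))[0]
ax=np.array([-32.9,-34.6,0]);print('row mm',ax-R@ax)
for z in(.25,.36,):print(z,sense()['joints'])
```

```text
bottle base side [0.53251313 0.44300648 0.        ] neck top side [0.53172773 0.41556714 0.3       ] top [0.53092579 0.43694689 0.3       ]
stud [ 0.61415137 -0.0258942 ] [294.85567259 205.1684791 ] [284.54325597 208.94402797]
block [ 0.70848897 -0.03709319] [326.89815094 199.17484689] [286.92353905 182.23835222]
Vstart [ 0.5138556  -0.01398791] [259.69345159 211.74566761] [281.93147642 238.24698701]
row mm [ 3.97144767 -4.26740455  0.        ]
0.25 [ 8.84422044e+01  2.20496577e+01  4.42303082e-01 -3.50999908e-03
 -6.84101718e+01 -1.48189571e+01]
0.36 [ 8.84422044e+01  2.20496577e+01  4.42303082e-01 -3.50999908e-03
 -6.84101718e+01 -1.48189571e+01]
```

```bash
python3 -m jog '[[0.85,2.9,0,0,0,0],[0.85,2.9,0,0,0,0],[0.85,2.9,0,0,0,0],[0.85,2.9,0,0,0,0],[0.85,2.9,0,0,0,0]]' 0
python3 -m jog '[[2.5,2.9,0,0,0,0],[3,2.5,0,0,0,0],[3.5,2.2,0,0,0,0],[3.5,2.2,0,0,0,0],[3.5,2.2,0,0,0,0]]'
```

```text
time_s: 0.82
tcp_pos: [0.176, 0.447, 0.2225]
ee_rot: [[0.959, -0.282, 0.0], [-0.282, -0.959, -0.0], [0.0, 0.0, -1.0]]
wrist_force: [0.1, -0.2, 0.3]
gripper_width: 0.706
time_s: 1.23
tcp_pos: [0.2963, 0.2867, 0.2231]
ee_rot: [[0.96, -0.28, 0.001], [-0.28, -0.96, 0.001], [0.0, -0.002, -1.0]]
wrist_force: [0.4, 0.8, -0.2]
gripper_width: 0.329
```

```bash
python3 -m jog '[[3.9,1.2,0,0,0,0],[3.9,1.2,0,0,0,0],[3.9,1.2,0,0,0,0],[3.9,1.2,0,0,0,0],[3.9,1.2,0,0,0,0]]' | head -2
python3 -m jog '[[3.9,1.2,0,0,0,0],[3.9,1.2,0,0,0,0],[3.9,1.2,0,0,0,0],[3.9,1.2,0,0,0,0],[3.9,1.2,0,0,0,0]]' | head -2
python3 -m jog '[[0,0,0,0,0,7],[0,0,0,0,0,7],[0,0,0,0,0,7],[0,0,0,0,0,7],[0,0,0,0,0,7]]'
python3 - <<'E'
from h import *
s=sense();print(s['joints'],s['gripper_width'])
d=capture('side');zoom(d,'s2.png',295,180,70,60,6)
c=capture('top');zoom(c,'t2.png',285,200,60,50,6)
E
```

```text
time_s: 1.65
tcp_pos: [0.4675, 0.1742, 0.223]
time_s: 2.07
tcp_pos: [0.6376, 0.0617, 0.2226]
time_s: 2.48
tcp_pos: [0.6362, 0.063, 0.2223]
ee_rot: [[0.619, -0.785, -0.0], [-0.785, -0.619, -0.0], [-0.0, 0.0, -1.0]]
wrist_force: [0.6, 0.5, -0.8]
gripper_width: 0.002
[ 2.01272460e+01  2.34590957e+01  2.62503069e+00 -3.14083007e-03
 -6.91852332e+01  1.81276651e+01] 0.001582749420743679
```

View pics/s2.png

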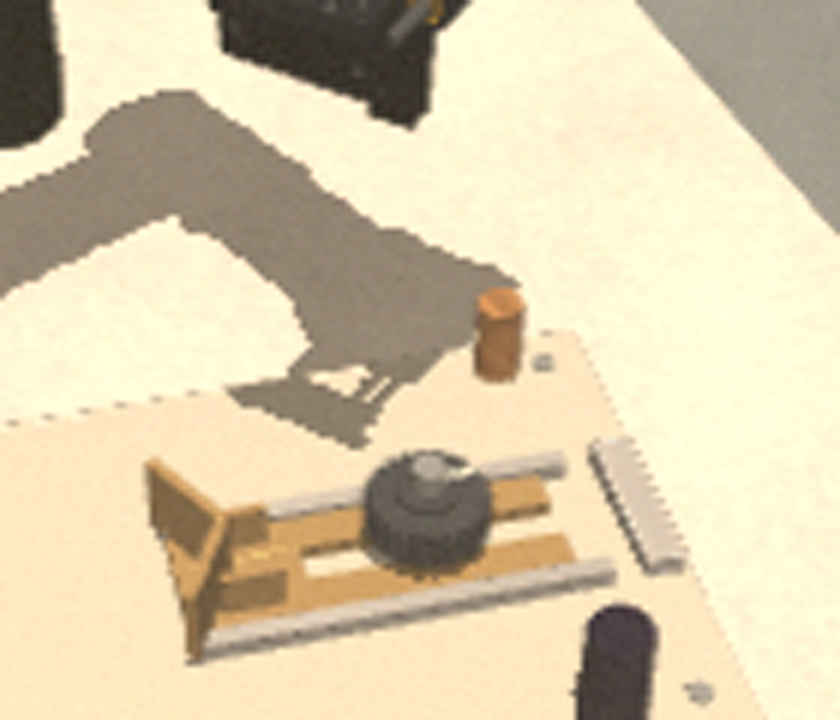

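Run:
```python
from h import *
d=capture('side');p=proj(d,sense()['tcp_pos']);print(p);zoom(d,'s3.png',p[0],p[1]-15,50,45,8)
```

```text
[290.93546858 138.29658126]
```

View pics/s3.png

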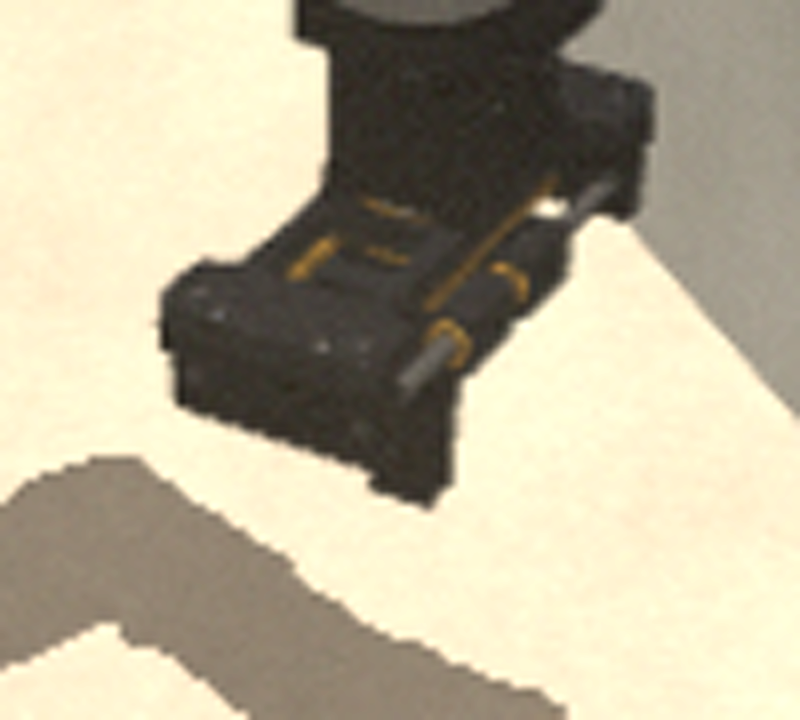

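View pics/t2.png

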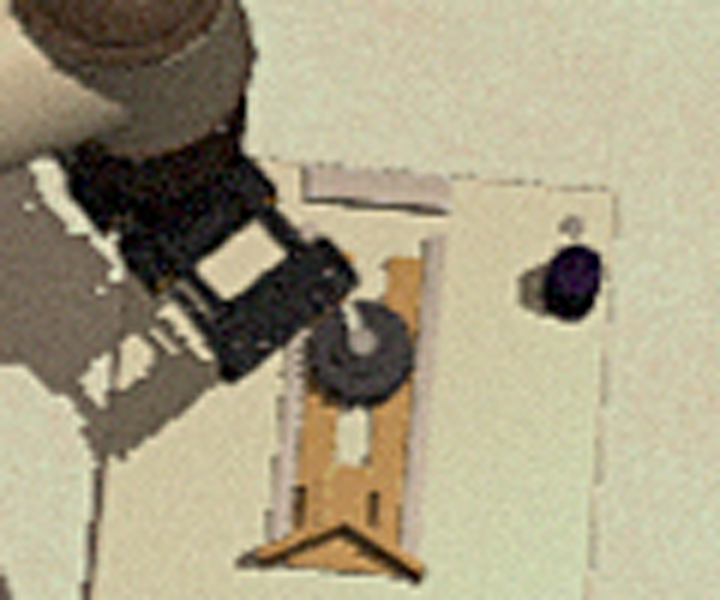

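```bash
for i in 1 2 3 4 5; do python3 -m jog '[[0,0,0,0,0,7],[0,0,0,0,0,7],[0,0,0,0,0,7],[0,0,0,0,0,7],[0,0,0,0,0,7]]' >o; done; cat o
python3 - <<'E'
from h import *
s=sense();print(s['joints'])
R=np.array(s['ee_rot']);p=np.array(s['tcp_pos']);print(p,np.degrees(np.arctan2(R[1,0],R[0,0])))
print(R.T@(np.array([.616,.040,.062])-p)*100)
E
```

```text
time_s: 4.72
tcp_pos: [0.6361, 0.0633, 0.2226]
ee_rot: [[-0.688, 0.726, 0.0], [0.726, 0.688, 0.0], [-0.0, 0.0, -1.0]]
wrist_force: [0.2, 0.2, -1.4]
gripper_width: 0.002
[ 2.01614447e+01  2.34272037e+01  2.61554286e+00 -1.21828888e-03
 -6.91833297e+01 -1.56681626e+02]
[0.63605219 0.06331143 0.22260347] 133.47938586607702
[-0.31148753 -3.06049143 16.0600825 ]
```

```bash
python3 -m jog '[[0,-0.6,3.2,0,0,0],[-0.1,-0.6,3.2,0,0,0],[-0.1,-0.6,3.2,0,0,0],[-0.1,-0.6,3.2,0,0,0],[0,-0.6,3.2,0,0,0]]'
python3 -m jog '[[0,0,0,0,0,0],[0,0,0,0,0,0],[0,0,0,0,0,0],[0,0,0,0,0,0],[0,0,0,0,0,0]]'
python3 - <<'E'
from h import *
d=capture('side');c=capture('top')
p=proj(d,sense()['tcp_pos']);zoom(d,'s4.png',p[0],p[1],50,45,8)
p=proj(c,sense()['tcp_pos']);zoom(c,'t4.png',p[0],p[1],50,40,7)
for i in range(3):print(sense()['wrist_force'],sense()['moment'])
E
```

```text
time_s: 5.13
tcp_pos: [0.6164, 0.0402, 0.0616]
ee_rot: [[-0.692, 0.721, 0.001], [0.721, 0.692, 0.0], [-0.001, 0.001, -1.0]]
wrist_force: [0.5, 0.0, 0.7]
gripper_width: 0.005
time_s: 5.55
tcp_pos: [0.6182, 0.041, 0.065]
ee_rot: [[-0.691, 0.723, 0.005], [0.723, 0.691, 0.001], [-0.002, 0.004, -1.0]]
wrist_force: [0.7, 0.6, -0.5]
gripper_width: 0.007
[0.17422655 0.56926176 0.76810384] [-0.06768711 -0.12742347 -0.0435364 ]
[0.17422655 0.56926176 0.76810384] [-0.06768711 -0.12742347 -0.0435364 ]
[0.17422655 0.56926176 0.76810384] [-0.06768711 -0.12742347 -0.0435364 ]
```

View pics/s4.png

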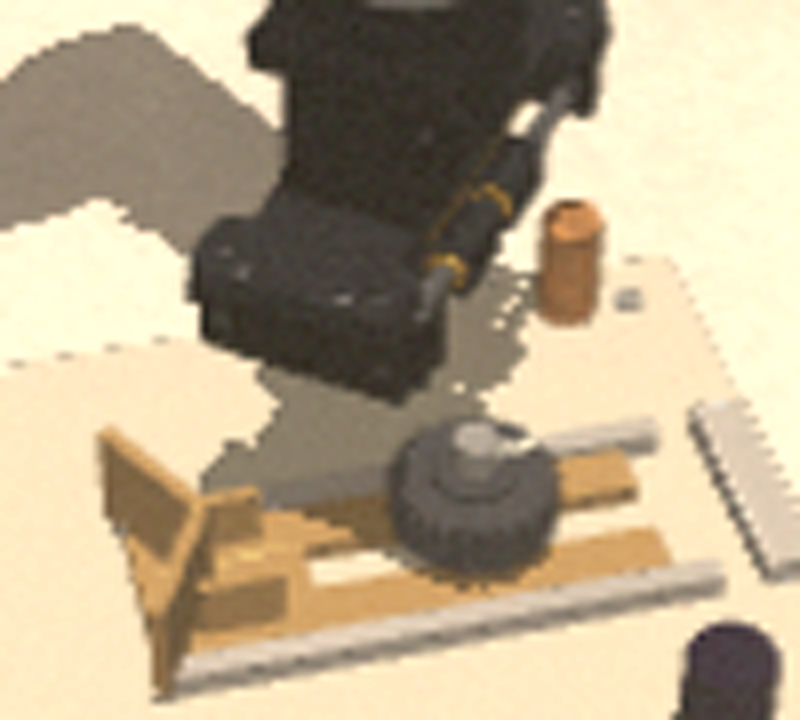

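View pics/t4.png

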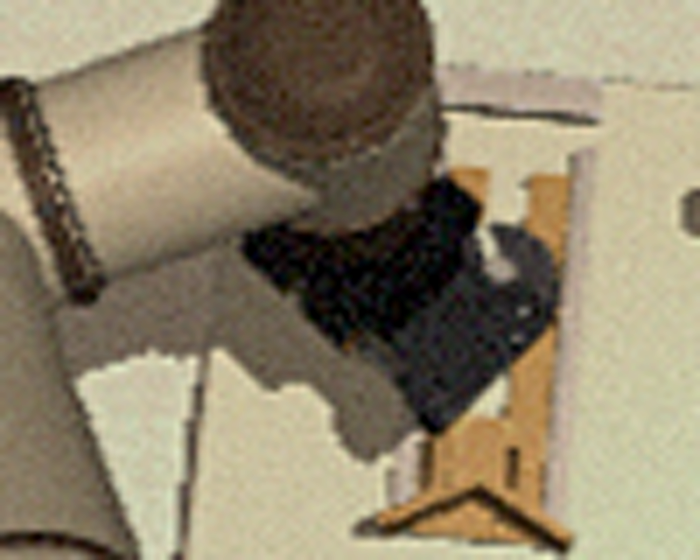

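```bash
for i in 1 2; do python3 -m jog '[[0,0,0,0,0,0],[0,0,0,0,0,0],[0,0,0,0,0,0],[0,0,0,0,0,0],[0,0,0,0,0,0]]'; done
python3 -c "
from station import sense
print(sense()['joints'],sense()['joint_velocities'])"
```

```text
time_s: 6.07
tcp_pos: [0.6164, 0.0403, 0.0625]
ee_rot: [[-0.69, 0.724, -0.0], [0.724, 0.69, -0.0], [0.0, -0.0, -1.0]]
wrist_force: [0.0, 0.5, -0.2]
gripper_width: 0.006
time_s: 6.48
tcp_pos: [0.6164, 0.0403, 0.0625]
ee_rot: [[-0.69, 0.724, -0.0], [0.724, 0.69, -0.0], [0.0, -0.0, -1.0]]
wrist_force: [0.7, 0.3, -0.9]
gripper_width: 0.005
[ 1.87356854e+01  2.99679393e+01 -1.18052933e+01  3.83070102e-04
 -4.82285283e+01 -1.55109976e+02] [ 0.05085961  0.01363054 -0.06168276  0.01318545  0.13504446 -0.00288622]
```

```bash
python3 -m jog '[[-0.3,-0.25,0,0,0,0],[-0.3,-0.25,0,0,0,0],[-0.3,-0.25,0,0,0,0],[-0.15,-0.13,0,0,0,0],[0,0,0,0,0,0]]'
python3 -m jog '[[-0.04,-0.03,0,0,0,0],[-0.04,-0.03,0,0,0,0],[-0.04,-0.03,0,0,0,0],[0,0,0,0,0,0],[0,0,0,0,0,0]]'
```

```text
time_s: 6.9
tcp_pos: [0.6173, 0.026, 0.0625]
ee_rot: [[-0.689, 0.724, -0.0], [0.724, 0.689, -0.0], [0.0, -0.0, -1.0]]
wrist_force: [-0.9, 0.1, 0.5]
gripper_width: 0.007
time_s: 7.32
tcp_pos: [0.6175, 0.0253, 0.0626]
ee_rot: [[-0.69, 0.724, 0.0], [0.724, 0.69, 0.0], [0.0, 0.0, -1.0]]
wrist_force: [0.2, -0.0, 0.4]
gripper_width: 0.007
```

```bash
python3 -m jog '[[-0.04,-0.03,0,0,0,0],[-0.04,-0.03,0,0,0,0],[-0.03,-0.03,0,0,0,0],[0,0,0,0,0,0],[0,0,0,0,0,0]]'
python3 -m jog '[[-0.04,-0.03,0,0,0,0],[-0.04,-0.03,0,0,0,0],[-0.03,-0.03,0,0,0,0],[0,0,0,0,0,0],[0,0,0,0,0,0]]'
```

```text
time_s: 7.73
tcp_pos: [0.6176, 0.0237, 0.0625]
ee_rot: [[-0.69, 0.724, -0.0], [0.724, 0.69, -0.0], [0.0, -0.0, -1.0]]
wrist_force: [0.1, 0.0, 0.8]
gripper_width: 0.009
time_s: 8.15
tcp_pos: [0.6177, 0.0223, 0.0625]
ee_rot: [[-0.69, 0.724, 0.0], [0.724, 0.69, 0.0], [0.0, 0.0, -1.0]]
wrist_force: [-0.4, -0.5, -1.5]
gripper_width: 0.002
```

```bash
python3 -m jog '[[0.415,-0.422,0,0,0,-7],[0.415,-0.422,0,0,0,-7],[0.415,-0.422,0,0,0,-7],[0.415,-0.422,0,0,0,-7],[0.415,-0.422,0,0,0,-7]]'
python3 - <<'E'
from h import *
d=capture('side');c=capture('top')
zoom(d,'s5.png',295,205,40,35,9);zoom(c,'t5.png',285,208,40,35,9)
s=sense();print(s['wrist_force'],s['moment'])
E
```

```text
time_s: 8.57
tcp_pos: [0.589, 0.0158, 0.0626]
ee_rot: [[-0.982, 0.191, 0.0], [0.191, 0.982, 0.0], [-0.0, 0.0, -1.0]]
wrist_force: [-0.4, 0.2, -0.7]
gripper_width: 0.006
[-0.3536657   0.33296755 -0.2037607 ] [ 0.03689193 -0.21280156  0.00533241]
```

View pics/s5.png

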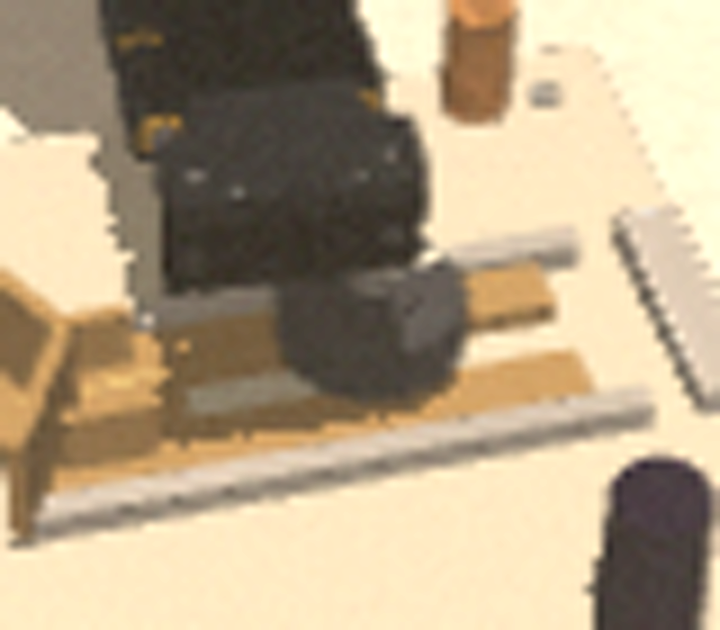

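View pics/t5.png

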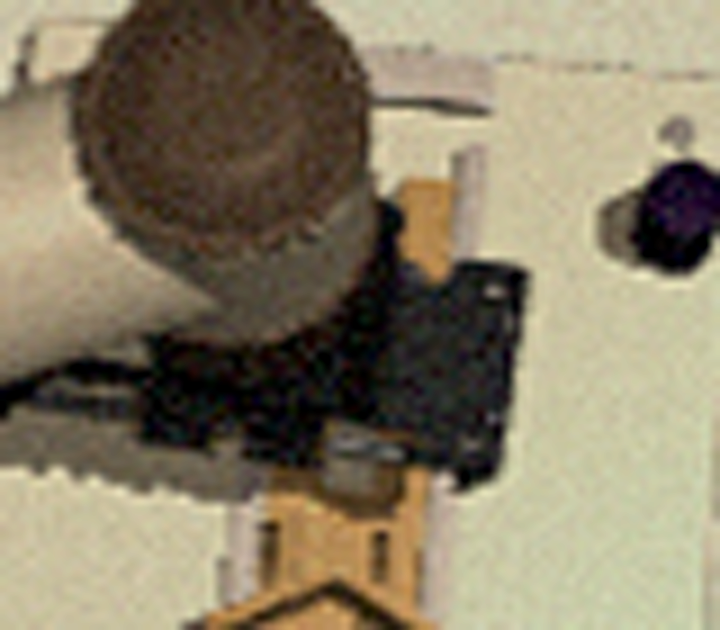

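```bash
for i in 1 2; do python3 -m jog '[[-0.04,-0.03,0,0,0,0],[-0.04,-0.03,0,0,0,0],[-0.03,-0.03,0,0,0,0],[0,0,0,0,0,0],[0,0,0,0,0,0]]'; done
```

```text
time_s: 9.08
tcp_pos: [0.5904, 0.0147, 0.0625]
ee_rot: [[-0.98, 0.198, 0.0], [0.198, 0.98, 0.0], [-0.0, 0.0, -1.0]]
wrist_force: [0.3, 0.3, 0.2]
gripper_width: 0.004
time_s: 9.5
tcp_pos: [0.5911, 0.0136, 0.0626]
ee_rot: [[-0.98, 0.197, 0.0], [0.197, 0.98, 0.0], [-0.0, 0.0, -1.0]]
wrist_force: [-0.3, -0.9, -0.1]
gripper_width: 0.005
```

```bash
for i in 1 2 ; do python3 -m jog '[[-0.04,-0.03,0,0,0,0],[-0.04,-0.03,0,0,0,0],[-0.03,-0.03,0,0,0,0],[0,0,0,0,0,0],[0,0,0,0,0,0]]'; done
```

```text
time_s: 9.92
tcp_pos: [0.5921, 0.0124, 0.0626]
ee_rot: [[-0.98, 0.197, 0.0], [0.197, 0.98, 0.0], [-0.0, 0.0, -1.0]]
wrist_force: [-0.1, 0.3, -0.3]
gripper_width: 0.007
time_s: 10.33
tcp_pos: [0.5929, 0.0113, 0.0626]
ee_rot: [[-0.98, 0.197, 0.0], [0.197, 0.98, 0.0], [-0.0, 0.0, -1.0]]
wrist_force: [0.3, 0.0, -0.4]
gripper_width: 0.007
```

```bash
for i in 1 2 3; do python3 -m jog '[[-0.04,-0.03,0,0,0,0],[-0.04,-0.03,0,0,0,0],[-0.03,-0.03,0,0,0,0],[0,0,0,0,0,0],[0,0,0,0,0,0]]' | sed -n '2p;4p'; done
```

```text
tcp_pos: [0.5939, 0.0102, 0.0626]
wrist_force: [-0.8, -0.1, 0.5]
tcp_pos: [0.5946, 0.0094, 0.0625]
wrist_force: [-1.6, 2.5, 0.5]
tcp_pos: [0.5952, 0.0091, 0.0624]
wrist_force: [-2.6, 5.7, 1.5]
```

```bash
python3 -m jog '[[0.1,0.45,0,0,0,0],[0.1,0.45,0,0,0,0],[0,0,0,0,0,7],[0,0,0,0,0,7],[0,0,0,0,0,7]]'
python3 -m jog '[[-0.08,-0.06,0,0,0,0],[-0.08,-0.06,0,0,0,0],[-0.08,-0.06,0,0,0,0],[0,0,0,0,0,0],[0,0,0,0,0,0]]'
```

```text
time_s: 12.0
tcp_pos: [0.5958, 0.0172, 0.0626]
ee_rot: [[-0.841, 0.54, 0.0], [0.54, 0.841, -0.001], [-0.001, -0.0, -1.0]]
wrist_force: [-0.7, -1.2, 0.6]
gripper_width: 0.007
time_s: 12.42
tcp_pos: [0.5966, 0.0143, 0.0626]
ee_rot: [[-0.845, 0.535, 0.0], [0.535, 0.845, -0.0], [-0.0, -0.0, -1.0]]
wrist_force: [-0.6, -0.5, -0.4]
gripper_width: 0.007
```

```bash
for i in 1 2; do python3 -m jog '[[-0.05,-0.03,0,0,0,0],[-0.05,-0.03,0,0,0,0],[0,0,0,0,0,0],[0,0,0,0,0,0],[0,0,0,0,0,0]]' | sed -n '1,2p;4p'; done
```

```text
time_s: 12.83
tcp_pos: [0.597, 0.0134, 0.0626]
wrist_force: [-0.6, -0.1, 0.4]
time_s: 13.25
tcp_pos: [0.5976, 0.0124, 0.0626]
wrist_force: [-0.4, 0.6, 0.2]
```

```bash
for i in 1 2; do python3 -m jog '[[0.26,-0.44,0,0,0,-7],[0.26,-0.44,0,0,0,-7],[0.26,-0.44,0,0,0,-7],[0.26,-0.44,0,0,0,-7],[0.26,-0.44,0,0,0,-7]]' | sed -n '1,2p;4p';done
python3 - <<'E'
from h import *
d=capture('side');c=capture('top')
zoom(d,'s6.png',295,205,40,35,9);zoom(c,'t6.png',285,208,40,35,9)
s=sense();print(s['wrist_force'],s['moment'],s['joints'])
E
```

```text
time_s: 13.67
tcp_pos: [0.5783, -0.0042, 0.0626]
wrist_force: [-0.7, 0.8, 0.5]
time_s: 14.08
tcp_pos: [0.5723, -0.0288, 0.0626]
wrist_force: [0.4, -0.9, -0.4]
[ 0.53749084 -0.65468481  0.06538747] [ 0.05811228 -0.10495101  0.05751061] [ 1.32825802e+01  2.64209879e+01 -1.84223386e+01  4.07201110e-03
 -4.51556650e+01 -6.57173734e+01]
```

View pics/s6.png

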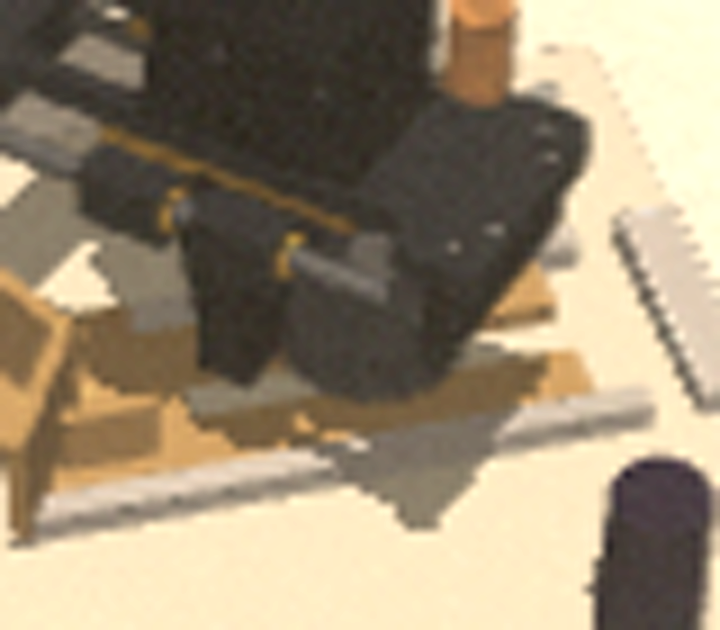

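```bash
for i in 1 2; do python3 -m jog '[[-0.05,-0.03,0,0,0,0],[-0.05,-0.03,0,0,0,0],[0,0,0,0,0,0],[0,0,0,0,0,0],[0,0,0,0,0,0]]' ; done
```

```text
time_s: 14.6
tcp_pos: [0.573, -0.0285, 0.0624]
ee_rot: [[-0.792, -0.61, -0.001], [-0.61, 0.792, -0.0], [0.001, 0.001, -1.0]]
wrist_force: [-2.0, -1.3, 1.4]
gripper_width: 0.008
time_s: 15.02
tcp_pos: [0.5733, -0.0286, 0.0622]
ee_rot: [[-0.792, -0.61, -0.004], [-0.61, 0.792, -0.001], [0.003, 0.002, -1.0]]
wrist_force: [-6.0, -1.1, 2.1]
gripper_width: 0.006
```

```bash
python3 -m jog '[[0.29,-0.4,0,0,0,-7],[0.25,-0.42,0,0,0,-7],[0.25,-0.42,0,0,0,-7],[0.25,-0.42,0,0,0,-7],[0.25,-0.42,0,0,0,-7]]'
python3 - <<'E'
from h import *
d=capture('side');c=capture('top')
zoom(d,'s7.png',295,205,40,35,9);zoom(c,'t7.png',285,208,40,35,9)
s=sense();print(s['wrist_force'],s['moment'],s['joints'])
E
```

```text
time_s: 15.43
tcp_pos: [0.5822, -0.051, 0.0623]
ee_rot: [[-0.293, -0.956, -0.002], [-0.956, 0.293, -0.0], [0.001, 0.002, -1.0]]
wrist_force: [-4.1, -0.8, 2.3]
gripper_width: 0.003
[-3.8906288  -1.53336281  2.21726589] [-0.5163893   0.87672472 -0.05252886] [ 1.08162966e+01  2.73959103e+01 -1.66759177e+01  4.38011090e-03
 -4.60088650e+01 -2.82537693e+01]
```

View pics/s7.png

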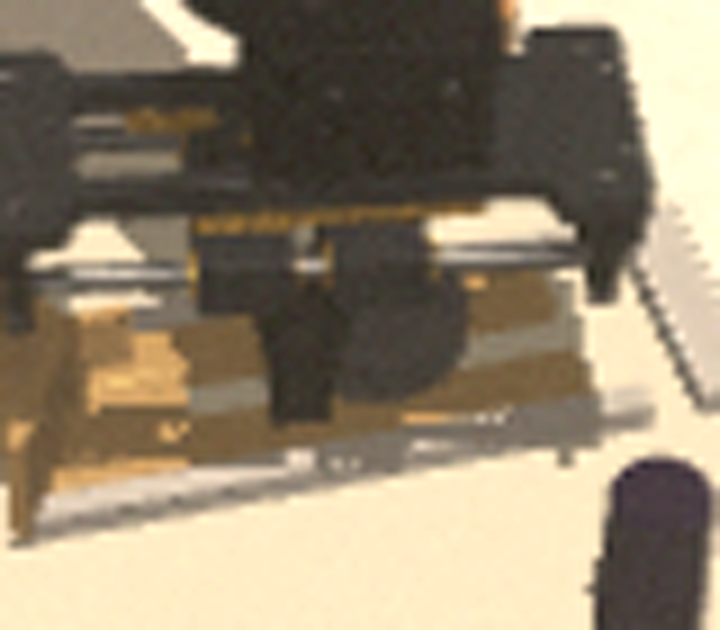

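View pics/t7.png

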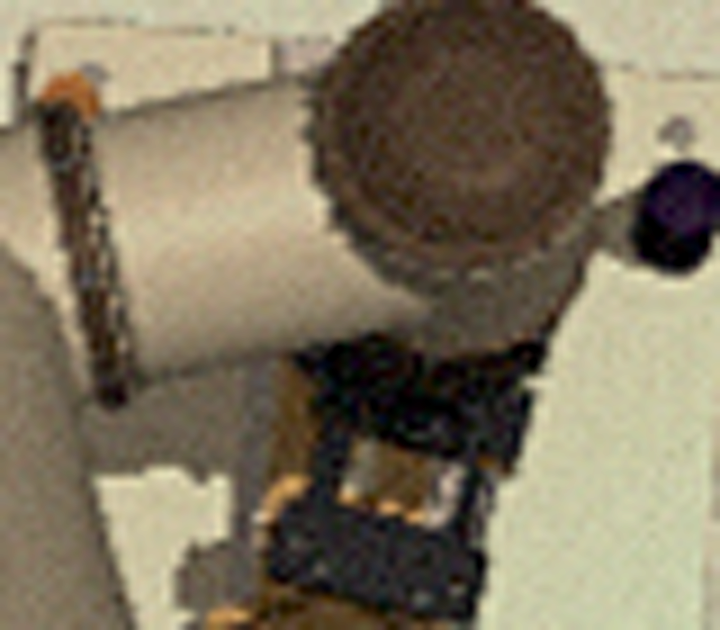

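```bash
for i in 1 2; do python3 -m jog '[[0.25,-0.42,0,0,0,-7],[0.25,-0.42,0,0,0,-7],[0.25,-0.42,0,0,0,-7],[0.25,-0.42,0,0,0,-7],[0.25,-0.42,0,0,0,-7]]' ; done
python3 - <<'E'
from h import *
d=capture('side')
zoom(d,'s8.png',295,205,40,35,9)
E
```

```text
time_s: 15.95
tcp_pos: [0.6015, -0.0658, 0.0625]
ee_rot: [[0.305, -0.952, -0.004], [-0.952, -0.305, -0.002], [0.001, 0.004, -1.0]]
wrist_force: [-4.8, -6.9, 3.1]
gripper_width: 0.003
time_s: 16.37
tcp_pos: [0.6285, -0.0665, 0.0632]
ee_rot: [[0.796, -0.605, 0.003], [-0.605, -0.796, -0.003], [0.004, 0.001, -1.0]]
wrist_force: [2.0, -9.3, -0.7]
gripper_width: 0.007
```

View pics/s8.png

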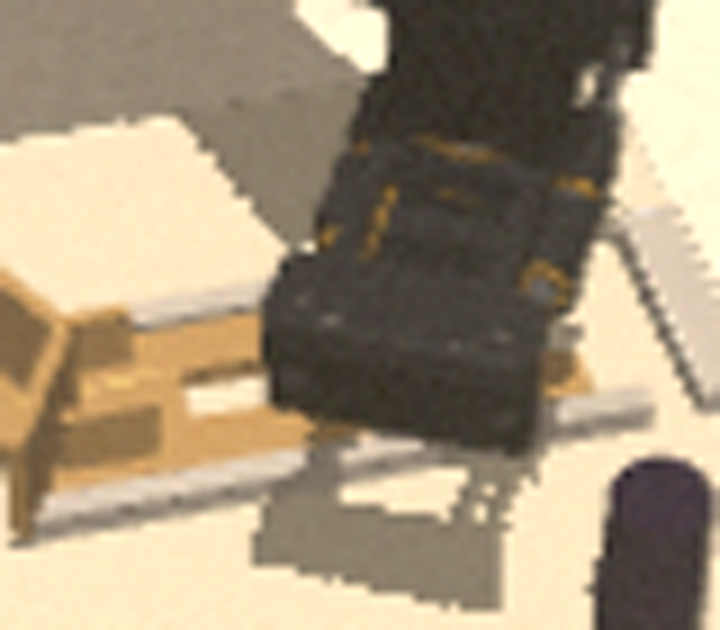

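```bash
for i in 1 ; do python3 -m jog '[[0.31,-0.35,0,0,0,-7],[0.25,-0.42,0,0,0,-7],[0.25,-0.42,0,0,0,-7],[0.25,-0.42,0,0,0,-7],[0.25,-0.42,0,0,0,-7]]' ; done
```

```text
time_s: 16.83
tcp_pos: [0.6501, -0.0515, 0.0635]
ee_rot: [[0.999, -0.039, 0.008], [-0.039, -0.999, -0.001], [0.008, 0.001, -1.0]]
wrist_force: [3.2, -4.8, -1.6]
gripper_width: 0.004
```

```bash
for i in 1 2; do python3 -m jog '[[0.25,-0.42,0,0,0,-7],[0.25,-0.42,0,0,0,-7],[0.25,-0.42,0,0,0,-7],[0.25,-0.42,0,0,0,-7],[0.25,-0.42,0,0,0,-7]]' ; done
python3 - <<'E'
from h import *
d=capture('side')
zoom(d,'s9.png',295,205,40,35,9);print(sense()['joints'])
c=capture('top');zoom(c,'t9.png',285,208,40,35,9)
E
```

```text
time_s: 17.25
tcp_pos: [0.6582, -0.0275, 0.0636]
ee_rot: [[0.84, 0.542, 0.009], [0.542, -0.841, 0.0], [0.008, 0.004, -1.0]]
wrist_force: [3.3, -1.8, 0.5]
gripper_width: 0.007
time_s: 17.67
tcp_pos: [0.6512, -0.0037, 0.0636]
ee_rot: [[0.378, 0.926, 0.008], [0.926, -0.378, 0.001], [0.004, 0.007, -1.0]]
wrist_force: [2.4, 0.0, 0.3]
gripper_width: 0.01
[ 1.39609387e+01  3.23642814e+01 -7.04788549e+00  3.70444853e-02
 -5.01653612e+01  1.44104095e+02]
```

View pics/s9.png

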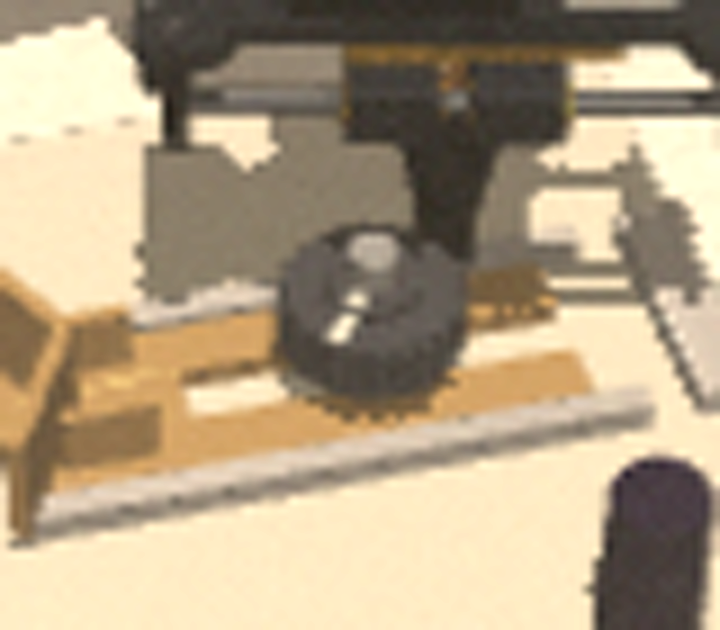

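View pics/t9.png

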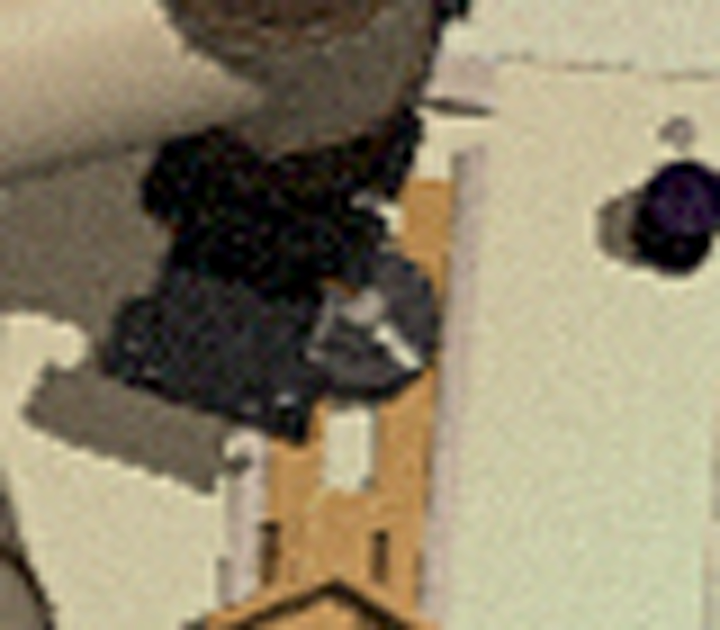

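Run:
```python
from h import *
c=capture('top');d=capture('side')
for cc,q in((c,(245+400/9-.44,173+345/9-.44)),(d,(255+345/9-.44,170+317/9-.44))):
    p=onz(cc,*q,.0762)-np.array([.614,-.0265,0]);print(p,np.hypot(*p[:2]),np.degrees(np.arctan2(p[1],p[0])))
```

```text
[-0.01104831 -0.01382956  0.0762    ] 0.017700898040278166 -128.62103852677075
[-0.01092843 -0.01077745  0.0762    ] 0.0153487435877881 -135.39854055841676
```

```bash
python3 -m jog '[[0.22,0.15,0,0,0,0],[0.22,0.16,0,0,0,0],[0.22,0.15,0,0,0,0],[0,0,0,0,0,0],[-0.383,0.483,0,0,0,7]]'
for i in 1 2 3 4 5 6 7 8; do python3 -m jog '[[-0.383,0.483,0,0,0,7],[-0.383,0.483,0,0,0,7],[-0.383,0.483,0,0,0,7],[-0.383,0.483,0,0,0,7],[-0.383,0.483,0,0,0,7]]' | sed -n '1,2p;4p'; done
python3 - <<'E'
from h import *
s=sense();R=np.array(s['ee_rot']);print(s['joints'],np.degrees(np.arctan2(R[1,0],R[0,0])))
print('a',R.T@(np.array([.6155,-.0268,.06])-s['tcp_pos'])*1000)
d=capture('side');zoom(d,'s10.png',295,205,40,35,9)
c=capture('top');zoom(c,'t10.png',285,208,40,35,9)
E
```

```text
time_s: 18.28
tcp_pos: [0.6566, -0.0057, 0.0619]
ee_rot: [[0.492, 0.87, -0.002], [0.87, -0.492, -0.0], [-0.001, -0.002, -1.0]]
wrist_force: [0.0, 0.7, -1.0]
gripper_width: 0.005
time_s: 18.7
tcp_pos: [0.6614, -0.0367, 0.062]
wrist_force: [-0.4, -0.1, -0.5]
time_s: 19.12
tcp_pos: [0.6475, -0.0638, 0.062]
wrist_force: [-0.0, 0.4, 0.3]
time_s: 19.53
tcp_pos: [0.6205, -0.0781, 0.062]
wrist_force: [0.2, 0.6, 0.3]
time_s: 19.95
tcp_pos: [0.5903, -0.0743, 0.0621]
wrist_force: [0.6, -0.6, 0.3]
time_s: 20.37
tcp_pos: [0.5677, -0.054, 0.0622]
wrist_force: [-0.5, -0.2, 0.2]
time_s: 20.78
tcp_pos: [0.5609, -0.0243, 0.0622]
wrist_force: [-0.0, -1.0, 0.8]
time_s: 21.2
tcp_pos: [0.5724, 0.004, 0.0622]
wrist_force: [0.7, -0.3, -0.8]
time_s: 21.62
tcp_pos: [0.598, 0.0205, 0.0622]
wrist_force: [-0.3, -0.9, -0.5]
[ 1.74522360e+01  2.84844961e+01 -1.46600141e+01 -5.58360181e-03
 -4.69482164e+01 -1.47228482e+02] 140.2199035418893
a [-43.70185095 -25.19361436   2.19211964]
```

View pics/s10.png

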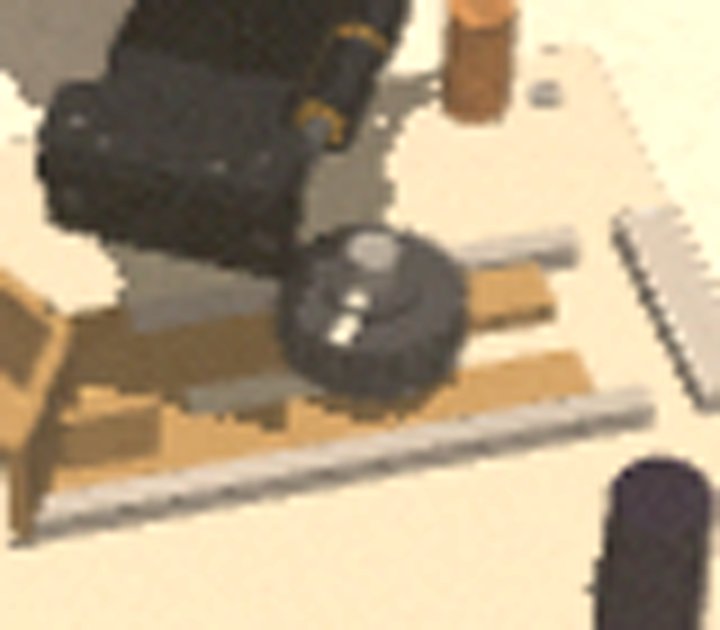

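```bash
python3 -m jog '[[-0.383,0.483,0,0,0,7],[0,0,0,0,0,0],[0,0,0,0,0,0],[0,0,0,0,0,0],[0,0,0,0,0,0]]'
python3 - <<'E'
from h import *
s=sense();R=np.array(s['ee_rot']);print(s['joints'],np.degrees(np.arctan2(R[1,0],R[0,0])))
a=R.T@(np.array([.6155,-.0268,.06])-s['tcp_pos'])*1000;print('a',a, 'move to engaged cm',(a-[-34.2,-23.7,0])/10)
E
```

```text
time_s: 22.13
tcp_pos: [0.6039, 0.0218, 0.0625]
ee_rot: [[-0.691, 0.722, -0.001], [0.722, 0.691, -0.0], [0.0, -0.001, -1.0]]
wrist_force: [-0.2, -0.2, 0.4]
gripper_width: 0.002
[ 1.73951294e+01  2.89120174e+01 -1.38032367e+01 -4.46106675e-03
 -4.73204845e+01 -1.53647110e+02] 133.7449887782657
a [-43.08220096 -25.224001     2.49061065] move to engaged cm [-0.8882201  -0.1524001   0.24906106]
```

```bash
python3 -m jog '[[-0.25,-0.04,-0.05,0,0,0],[-0.25,-0.04,-0.05,0,0,0],[-0.2,-0.03,0,0,0,0],[-0.15,-0.03,0,0,0,0],[0,0,0,0,0,0]]'
python3 -m jog '[[0.265,-0.44,0,0,0,-7],[0.265,-0.44,0,0,0,-7],[0.265,-0.44,0,0,0,-7],[0.265,-0.44,0,0,0,-7],[0.265,-0.44,0,0,0,-7]]'
```

```text
time_s: 22.55
tcp_pos: [0.6092, 0.0154, 0.0635]
ee_rot: [[-0.69, 0.724, -0.0], [0.724, 0.69, 0.001], [0.001, 0.001, -1.0]]
wrist_force: [-1.4, 3.8, 1.5]
gripper_width: 0.01
time_s: 22.97
tcp_pos: [0.5867, 0.0042, 0.0636]
ee_rot: [[-0.982, 0.19, 0.001], [0.19, 0.982, 0.001], [-0.0, 0.001, -1.0]]
wrist_force: [-1.9, 3.7, 0.1]
gripper_width: 0.007
```

```bash
for i in 1 2 3; do python3 -m jog '[[0.265,-0.44,0,0,0,-7],[0.265,-0.44,0,0,0,-7],[0.265,-0.44,0,0,0,-7],[0.265,-0.44,0,0,0,-7],[0.265,-0.44,0,0,0,-7]]' | sed -n '1,2p;4p'; done
```

```text
time_s: 23.38
tcp_pos: [0.5738, -0.0187, 0.0636]
wrist_force: [-2.1, 2.5, 1.7]
time_s: 23.8
tcp_pos: [0.5772, -0.0443, 0.0635]
wrist_force: [-0.3, 1.0, 0.5]
time_s: 24.22
tcp_pos: [0.5934, -0.0635, 0.0634]
wrist_force: [-1.8, 0.5, 1.8]
```

```bash
python3 -m jog '[[0.235,-0.46,0,0,0,-7],[0.265,-0.44,0,0,0,-7],[0.265,-0.44,0,0,0,-7],[0.265,-0.44,0,0,0,-7],[0.265,-0.44,0,0,0,-7]]' | sed -n '1,2p;4p'
for i in 1 2 ; do python3 -m jog '[[0.265,-0.44,0,0,0,-7],[0.265,-0.44,0,0,0,-7],[0.265,-0.44,0,0,0,-7],[0.265,-0.44,0,0,0,-7],[0.265,-0.44,0,0,0,-7]]' | sed -n '1,2p;4p'; done
```

```text
time_s: 24.63
tcp_pos: [0.6183, -0.0699, 0.0636]
wrist_force: [-1.1, -3.1, 1.3]
time_s: 25.05
tcp_pos: [0.6432, -0.0605, 0.0639]
wrist_force: [0.2, -3.3, 0.2]
time_s: 25.47
tcp_pos: [0.6577, -0.0388, 0.0641]
wrist_force: [0.9, -1.9, 1.1]
```

```bash
python3 -m jog '[[0.265,-0.44,0,0,0,-7],[0.265,-0.44,0,0,0,-7],[0.265,-0.44,0,0,0,-7],[0.265,-0.44,0,0,0,-7],[0.265,-0.44,0,0,0,-7]]' | sed -n '1,2p;4p'
python3 -m jog '[[0.265,-0.44,0,0,0,-7],[0.265,-0.44,0,0,0,-7],[0.265,-0.44,0,0,0,-7],[0,0,0,0,0,0],[0,0,0,0,0,0]]'
python3 - <<'E'
from h import *
s=sense();R=np.array(s['ee_rot']);print(s['joints'],np.degrees(np.arctan2(R[1,0],R[0,0])))
a=R.T@(np.array([.6155,-.0268,.06])-s['tcp_pos'])*1000;print('a',a)
d=capture('side');zoom(d,'s11.png',295,205,40,35,9)
c=capture('top');zoom(c,'t11.png',285,208,40,35,9)
E
```

```text
time_s: 25.88
tcp_pos: [0.657, -0.0131, 0.0641]
wrist_force: [1.1, -1.7, 1.4]
time_s: 26.3
tcp_pos: [0.6488, 0.0007, 0.0639]
ee_rot: [[0.268, 0.964, 0.001], [0.964, -0.268, -0.0], [0.0, 0.001, -1.0]]
wrist_force: [0.8, 0.7, 0.3]
gripper_width: 0.004
[ 1.43313233e+01  3.23529697e+01 -7.00908567e+00  3.25481453e-02
 -5.05707047e+01  1.50128532e+02] 74.48052037886872
a [-35.41781617 -24.78175556   3.86630487]
```

View pics/s11.png

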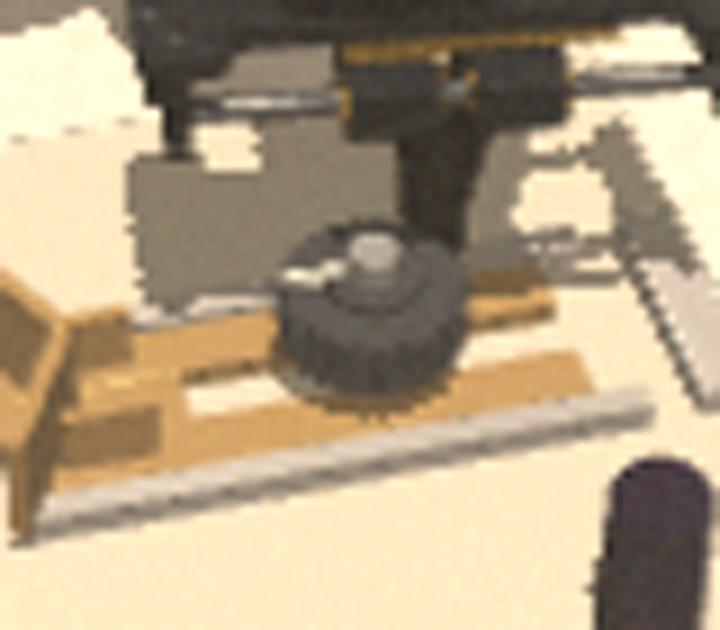

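View pics/t11.png

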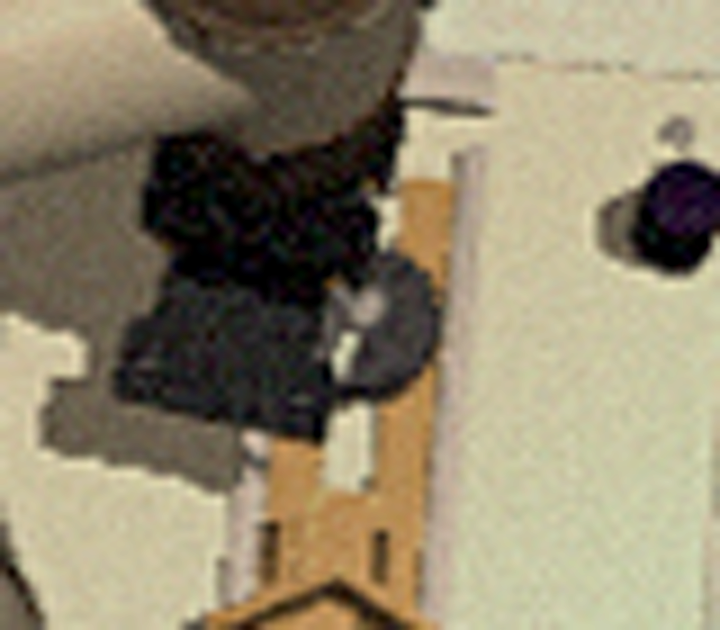

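Run:
```python
from h import *
c=capture('top');d=capture('side')
for cc,q in((c,(245+345/9-.44,173+355/9-.44)),(d,(255+312/9-.44,170+272/9-.44))):
    p=onz(cc,*q,.0778)-np.array([.6155,-.0268,0]);print(p,np.hypot(*p[:2]),np.degrees(np.arctan2(p[1],p[0])))
```

```text
[-0.01613742  0.00702208  0.0778    ] 0.017599028315152223 156.4840799903168
[-0.01498916  0.00993158  0.0778    ] 0.017980860069710225 146.47217184984527
```

```bash
python3 -m jog '[[0.22,0.15,0,0,0,0],[0.22,0.16,0,0,0,0],[0.22,0.15,0,0,0,0],[0,0,0,0,0,0],[-0.383,0.483,0,0,0,7]]' | sed -n '1,2p;4p'
for i in 1 2 3 4 5 6 7 8; do python3 -m jog '[[-0.383,0.483,0,0,0,7],[-0.383,0.483,0,0,0,7],[-0.383,0.483,0,0,0,7],[-0.383,0.483,0,0,0,7],[-0.383,0.483,0,0,0,7]]' | sed -n '1,2p;4p'; done
python3 -m jog '[[-0.383,0.483,-0.05,0,0,7],[-0.383,0.483,-0.05,0,0,7],[0,0,0,0,0,0],[0,0,0,0,0,0],[0,0,0,0,0,0]]'
python3 - <<'E'
from h import *
s=sense();R=np.array(s['ee_rot']);print(s['joints'],np.degrees(np.arctan2(R[1,0],R[0,0])))
a=R.T@(np.array([.6155,-.0268,.06])-s['tcp_pos'])*1000;print('a',a, 'move to engaged cm',(a-[-34.6,-24.0,0])/10)
d=capture('side');zoom(d,'s12.png',295,205,40,35,9)
E
```

```text
time_s: 26.92
tcp_pos: [0.6576, 0.0016, 0.0632]
wrist_force: [-0.5, -0.4, 0.2]
time_s: 27.33
tcp_pos: [0.6661, -0.0286, 0.0633]
wrist_force: [-0.5, 0.7, 0.4]
time_s: 27.75
tcp_pos: [0.6556, -0.0573, 0.0633]
wrist_force: [0.0, 0.2, 0.4]
time_s: 28.17
tcp_pos: [0.6306, -0.0747, 0.0633]
wrist_force: [0.4, -0.3, -0.4]
time_s: 28.58
tcp_pos: [0.6001, -0.0747, 0.0634]
wrist_force: [0.4, 0.5, 0.3]
time_s: 29.0
tcp_pos: [0.5752, -0.0572, 0.0635]
wrist_force: [0.4, 0.6, 0.2]
time_s: 29.42
tcp_pos: [0.5648, -0.0285, 0.0635]
wrist_force: [-0.1, -0.5, -0.3]
time_s: 29.83
tcp_pos: [0.5728, 0.0009, 0.0635]
wrist_force: [-0.3, -0.1, 0.3]
time_s: 30.25
tcp_pos: [0.5961, 0.0205, 0.0634]
wrist_force: [-0.5, -0.4, -0.0]
time_s: 30.67
tcp_pos: [0.6075, 0.0234, 0.0643]
ee_rot: [[-0.692, 0.722, -0.001], [0.722, 0.692, -0.0], [0.001, -0.001, -1.0]]
wrist_force: [0.2, 0.6, -0.9]
gripper_width: 0.004
[ 1.74398946e+01  2.90751672e+01 -1.31555701e+01 -1.34194086e-02
 -4.78205734e+01 -1.53671772e+02] 133.75909626047147
a [-41.81485665 -28.89286731   4.32189816] move to engaged cm [-0.72148567 -0.48928673  0.43218982]
```

View pics/s12.png

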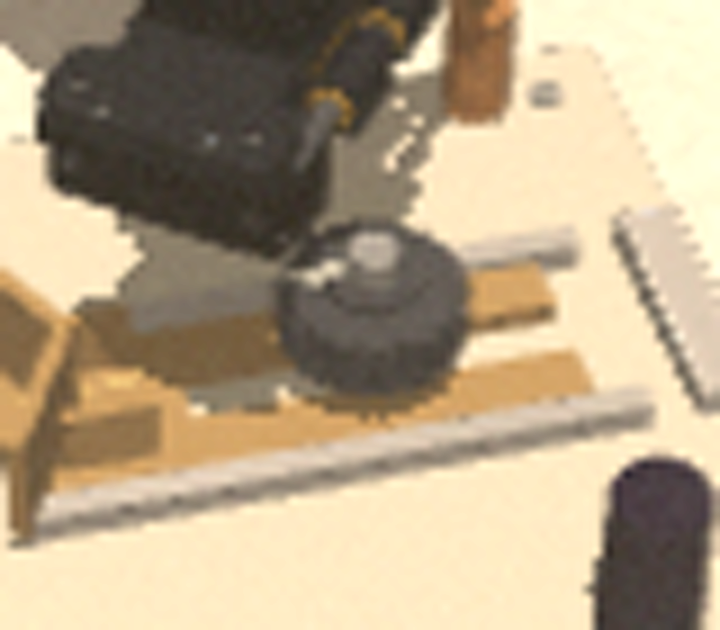

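```bash
python3 -m jog '[[-0.22,-0.14,0,0,0,0],[-0.22,-0.14,0,0,0,0],[-0.16,-0.1,0,0,0,0],[-0.08,-0.05,0,0,0,0],[0,0,0,0,0,0]]'
for i in 1 2; do python3 -m jog '[[0.265,-0.44,0,0,0,-7],[0.265,-0.44,0,0,0,-7],[0.265,-0.44,0,0,0,-7],[0.265,-0.44,0,0,0,-7],[0.265,-0.44,0,0,0,-7]]' | sed -n '1,2p;4p';done
```

```text
time_s: 31.13
tcp_pos: [0.6096, 0.0152, 0.0646]
ee_rot: [[-0.69, 0.724, 0.0], [0.724, 0.69, -0.0], [-0.0, -0.0, -1.0]]
wrist_force: [-0.1, 0.3, -0.0]
gripper_width: 0.007
time_s: 31.55
tcp_pos: [0.5875, 0.0049, 0.0648]
wrist_force: [-0.1, 2.0, -0.1]
time_s: 31.97
tcp_pos: [0.5743, -0.0176, 0.0647]
wrist_force: [-2.4, 2.3, 2.4]
```

```bash
for i in 1 2 ; do python3 -m jog '[[0.265,-0.44,0,0,0,-7],[0.265,-0.44,0,0,0,-7],[0.265,-0.44,0,0,0,-7],[0.265,-0.44,0,0,0,-7],[0.265,-0.44,0,0,0,-7]]' | sed -n '1,2p;4p'; done
python3 -m jog '[[0.235,-0.46,0,0,0,-7],[0.265,-0.44,0,0,0,-7],[0.265,-0.44,0,0,0,-7],[0.265,-0.44,0,0,0,-7],[0.265,-0.44,0,0,0,-7]]' | sed -n '1,2p;4p'
```

```text
time_s: 32.38
tcp_pos: [0.5764, -0.0433, 0.0645]
wrist_force: [-3.4, 0.9, 2.2]
time_s: 32.8
tcp_pos: [0.5926, -0.063, 0.0643]
wrist_force: [-3.0, -2.3, 2.5]
time_s: 33.22
tcp_pos: [0.6181, -0.0694, 0.0643]
wrist_force: [-0.4, -5.4, 0.1]
```

```bash
for i in 1 2 3; do python3 -m jog '[[0.265,-0.44,0,0,0,-7],[0.265,-0.44,0,0,0,-7],[0.265,-0.44,0,0,0,-7],[0.265,-0.44,0,0,0,-7],[0.265,-0.44,0,0,0,-7]]' | sed -n '1,2p;4p'; done
python3 -m jog '[[0.265,-0.44,0,0,0,-7],[0.265,-0.44,0,0,0,-7],[0.265,-0.44,0,0,0,-7],[0,0,0,0,0,0],[0,0,0,0,0,0]]'
python3 - <<'E'
from h import *
d=capture('side');zoom(d,'s13.png',295,205,40,35,9)
c=capture('top');zoom(c,'t13.png',285,208,40,35,9)
print(sense()['joints'])
E
```

```text
time_s: 33.63
tcp_pos: [0.6434, -0.0596, 0.0646]
wrist_force: [1.6, -3.7, 0.1]
time_s: 34.05
tcp_pos: [0.6574, -0.0376, 0.0647]
wrist_force: [1.0, -0.8, 0.6]
time_s: 34.47
tcp_pos: [0.6564, -0.0121, 0.0647]
wrist_force: [0.1, -1.0, 0.3]
time_s: 34.88
tcp_pos: [0.649, 0.0017, 0.0648]
ee_rot: [[0.268, 0.964, 0.001], [0.964, -0.268, 0.0], [0.0, 0.001, -1.0]]
wrist_force: [0.5, 1.7, 0.1]
gripper_width: 0.003
[ 1.43891897e+01  3.23281845e+01 -6.90761352e+00 -8.14899265e-03
 -5.07203053e+01  1.50102380e+02]
```

View pics/s13.png

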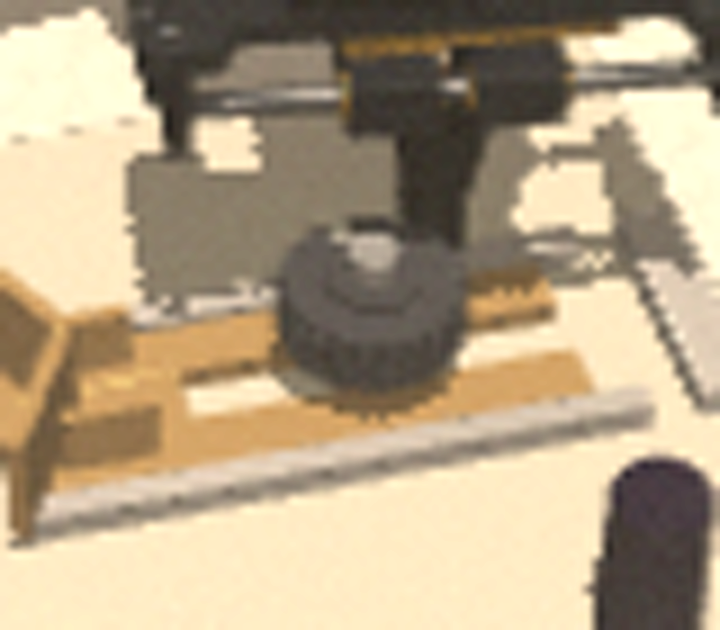

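View pics/t13.png

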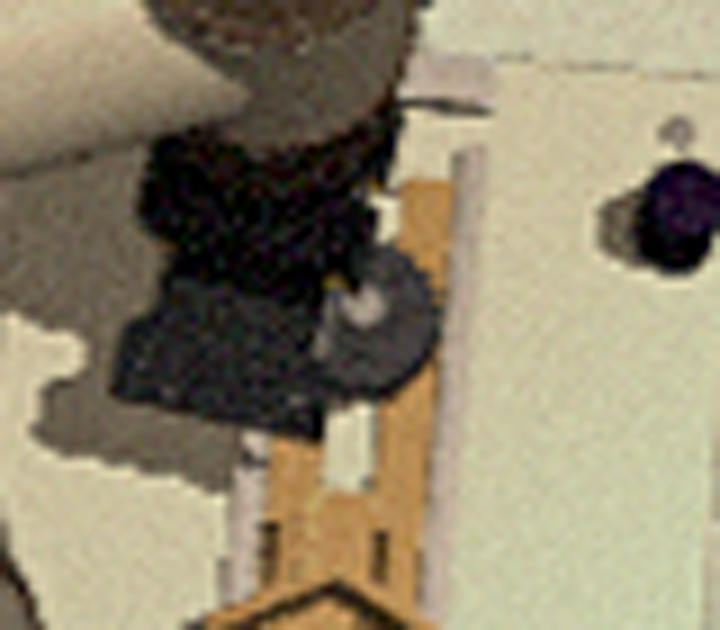

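```bash
python3 -m jog '[[0.3,0.2,0,0,0,0],[0.3,0.2,0,0,0,0],[0.2,0.15,0,0,0,0],[0,0,-3.2,0,0,0],[0,0,-3.3,0,0,0]]' | sed -n '1,2p;4p'
python3 -m jog '[[0,0,0,0,0,7],[0,0,0,0,0,7],[0,0,0,0,0,7],[0,0,0,0,0,7],[0,0,0,0,0,7]]'| sed -n '1,2p;4p'
python3 -m jog '[[0,0,0,0,0,7],[0,0,0,0,0,7],[0,0,0,0,0,7],[0,0,0,0,0,7],[0,0,0,0,0,7]]'| sed -n '1,2p;4p'
python3 -m jog '[[0,0,0,0,0,7],[0,0,0,0,0,4.3],[0,0,0,0,0,0],[0,0,0,0,0,0],[0,0,0,0,0,0]]'
python3 - <<'E'
from h import *
s=sense();R=np.array(s['ee_rot']);print(np.degrees(np.arctan2(R[1,0],R[0,0])))
print(R.T@(np.array([.485,-.0105,.13])-s['tcp_pos'])*100)
E
```

```text
time_s: 35.4
tcp_pos: [0.6544, 0.0075, 0.1274]
wrist_force: [1.4, 0.5, 0.1]
time_s: 35.82
tcp_pos: [0.656, 0.0078, 0.1295]
wrist_force: [0.3, -0.3, 0.3]
time_s: 36.23
tcp_pos: [0.656, 0.0078, 0.1293]
wrist_force: [0.4, 0.3, 0.3]
time_s: 36.65
tcp_pos: [0.656, 0.0078, 0.1294]
ee_rot: [[0.993, -0.115, -0.0], [-0.115, -0.993, -0.0], [-0.0, 0.0, -1.0]]
wrist_force: [0.7, -0.3, 0.8]
gripper_width: 0.007
-6.585455418998958
[-16.77973265   3.78118542  -0.05055861]
```

```bash
python3 -m jog '[[-3.35,0.76,0,0,0,0],[-3.35,0.76,0,0,0,0],[-3.35,0.76,0,0,0,0],[-3.35,0.76,0,0,0,0],[-3.4,0.74,0,0,0,0]]' | sed -n '1,2p;4p'
python3 -m jog '[[0,0,0,0,0,0],[0,0,0,0,0,0],[0,0,0,0,0,0],[0,0,0,0,0,0],[0,0,0,0,0,0]]'
python3 - <<'E'
from h import *
d=capture('side');zoom(d,'s14.png',290,205,45,38,8)
c=capture('top');zoom(c,'t14.png',283,215,40,35,9)
E
```

```text
time_s: 37.07
tcp_pos: [0.4832, -0.0106, 0.1294]
wrist_force: [0.2, 0.6, 0.6]
time_s: 37.48
tcp_pos: [0.486, -0.01, 0.1295]
ee_rot: [[0.993, -0.116, 0.001], [-0.116, -0.993, 0.0], [0.001, -0.0, -1.0]]
wrist_force: [-0.1, 0.5, 0.4]
gripper_width: 0.002
```

View pics/s14.png

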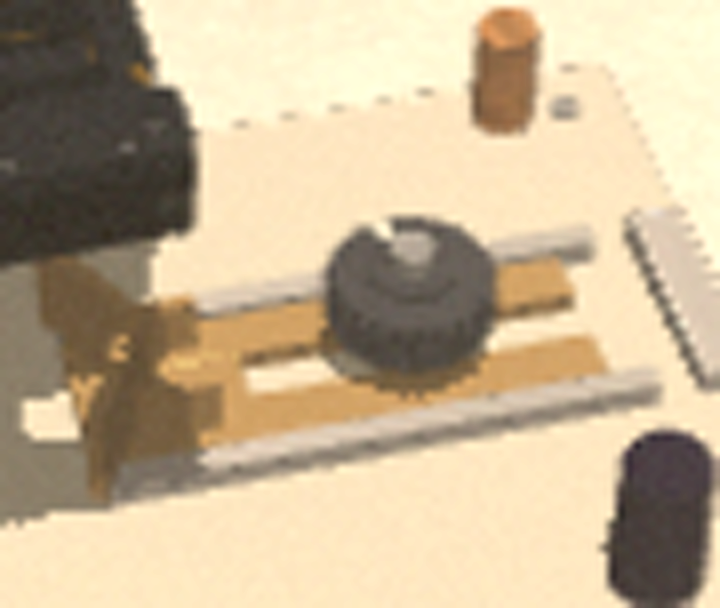

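View pics/t14.png

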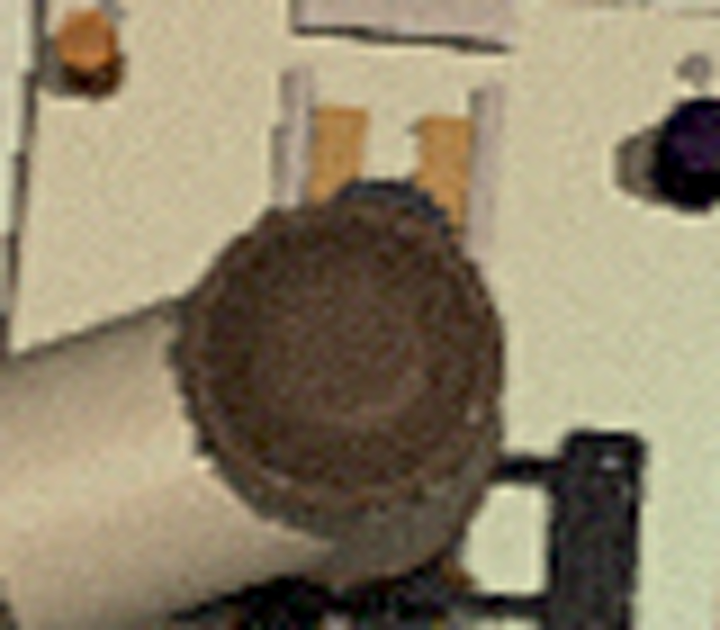

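Run:
```python
from h import *
d=capture('side')
for z in(.0793,):
  p=onz(d,245+380/8-.44,167+229/8-.44,z)-np.array([.6155,-.0268,0]);print(p,np.hypot(*p[:2]),np.degrees(np.arctan2(p[1],p[0])))
```

```text
[-0.00117589  0.02271262  0.0793    ] 0.022743035696263326 92.96369853265149
```

```bash
python3 -m jog '[[0,0,1.7,0,0,0],[0,0,1.7,0,0,0],[0,0,1.7,0,0,0],[0,0,1.6,0,0,0],[0,0,0,0,0,0]]' | sed -n '1,2p;4p'
python3 -m jog '[[0.25,0,0,0,0,0],[0.25,0,0,0,0,0],[0.25,0,0,0,0,0],[0.25,0,0,0,0,0],[0.2,0,0,0,0,0]]'| sed -n '1,2p;4p'
python3 -m jog '[[0.2,0,0,0,0,0],[0.2,0,0,0,0,0],[0.2,0,0,0,0,0],[0.2,0,0,0,0,0],[0.2,0,0,0,0,0]]'| sed -n '1,2p;4p'
```

```text
time_s: 38.05
tcp_pos: [0.4827, -0.0108, 0.0596]
wrist_force: [-0.8, -0.4, 0.6]
time_s: 38.47
tcp_pos: [0.4977, -0.0115, 0.0634]
wrist_force: [0.5, -0.1, -0.1]
time_s: 38.88
tcp_pos: [0.5056, -0.0132, 0.0623]
wrist_force: [-4.0, -0.1, 2.1]
```

```bash
for i in 1 2; do python3 -m jog '[[0.2,0,0,0,0,0],[0.2,0,0,0,0,0],[0.2,0,0,0,0,0],[0.2,0,0,0,0,0],[0.2,0,0,0,0,0]]'| sed -n '1,2p;4p'; done
python3 -m jog '[[0.1,0,0,0,0,0],[0.1,0,0,0,0,0],[0.1,0,0,0,0,0],[0.1,0,0,0,0,0],[0,0,0,0,0,0]]'| sed -n '1,2p;4p'
```

```text
time_s: 39.3
tcp_pos: [0.5163, -0.0144, 0.0623]
wrist_force: [-4.2, -2.2, 0.7]
time_s: 39.72
tcp_pos: [0.5263, -0.0155, 0.0624]
wrist_force: [-3.7, -3.9, 1.1]
time_s: 40.13
tcp_pos: [0.5305, -0.016, 0.0624]
wrist_force: [-2.8, -4.2, 1.1]
```

```bash
for i in 1 2; do python3 -m jog '[[0.1,0.03,0,0,0,0],[0.05,0.03,0,0,0,0],[0.05,0,0,0,0,0],[0,0,0,0,0,0],[0,0,0,0,0,0]]'| sed -n '1,2p;4p'; done
```

```text
time_s: 40.55
tcp_pos: [0.5311, -0.0163, 0.0624]
wrist_force: [-6.9, -0.1, 2.9]
time_s: 40.97
tcp_pos: [0.5312, -0.0165, 0.0623]
wrist_force: [-10.9, 3.7, 6.4]
```

```bash
python3 -m jog '[[0.1,-0.05,0,0,0,0],[0.05,0,0,0,0,0],[0,0,0,0,0,0],[0,0,0,0,0,0],[0,0,0,0,0,0]]'| sed -n '1,2p;4p'
python3 - <<'E'
from h import *
d=capture('side');zoom(d,'s15.png',290,205,45,38,8)
c=capture('top');zoom(c,'t15.png',283,205,40,35,9)
E
```

```text
time_s: 41.38
tcp_pos: [0.5313, -0.0165, 0.0622]
wrist_force: [-13.2, 3.8, 10.5]
```

View pics/s15.png

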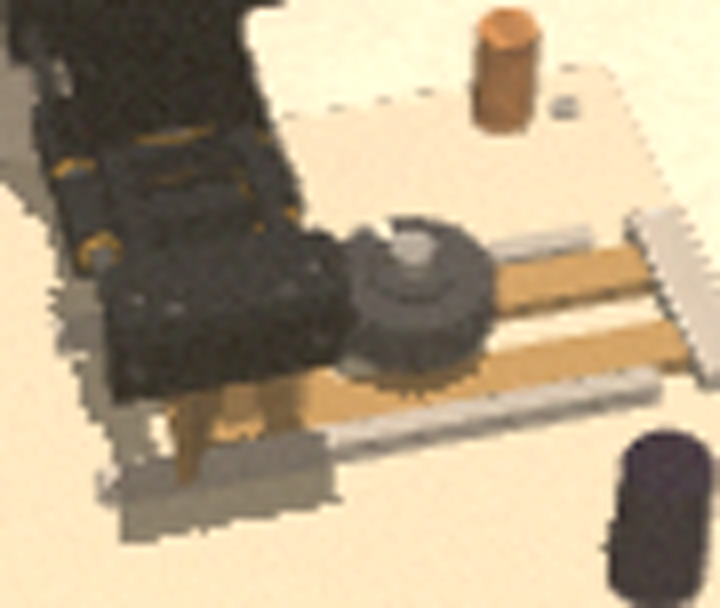

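View pics/t15.png

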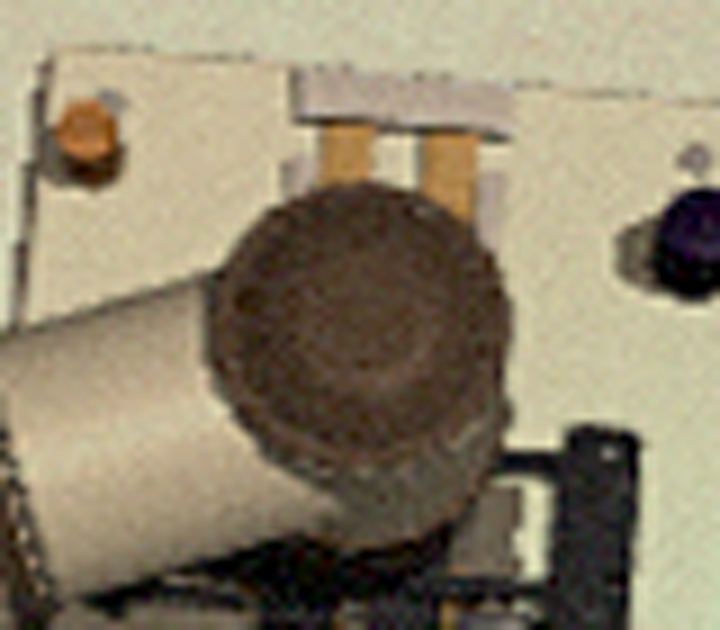

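The foot ends meet the end block in both views and the tool has stalled. I back off, then lift clear.

```bash
python3 -m jog '[[-0.3,0,0,0,0,0],[-0.7,0,0,0,0,0],[-1,0,0,0,0,0],[-1,0,0,0,0,0],[0,0,0,0,0,0]]'| sed -n '1,2p;4p'
python3 -m jog '[[0,0,-2.5,0,0,0],[0,0,-2.5,0,0,0],[-1,0,-2.5,0,0,0],[-1.5,0,-2.5,0,0,0],[-1.5,0,-2.5,0,0,0]]'| sed -n '1,2p;4p'
python3 -m jog '[[-1.5,-2.5,-1,0,0,0],[-1.5,-3,-1,0,0,0],[-1.5,-3,0,0,0,0],[0,-3,0,0,0,0],[0,-3,0,0,0,0]]'| sed -n '1,2p;4p'
python3 -m jog '[[0,0,0,0,0,0],[0,0,0,0,0,0],[0,0,0,0,0,0],[0,0,0,0,0,0],[0,0,0,0,0,0]]'
python3 - <<'E'
from h import *
d=capture('side');zoom(d,'s16.png',290,205,50,40,8);cv2.imwrite('pics/s16f.png',d['frame'][:,:,::-1])
c=capture('top');zoom(c,'t16.png',283,215,48,40,8)
E
```

```text
time_s: 41.9
tcp_pos: [0.5047, -0.0131, 0.0627]
wrist_force: [-0.8, 0.2, 0.0]
time_s: 42.32
tcp_pos: [0.4665, -0.0085, 0.1889]
wrist_force: [0.8, 0.2, 0.2]
time_s: 42.73
tcp_pos: [0.4383, 0.1422, 0.2088]
wrist_force: [0.7, 0.4, -0.3]
time_s: 43.15
tcp_pos: [0.4384, 0.1396, 0.2076]
ee_rot: [[0.993, -0.118, 0.0], [-0.118, -0.993, 0.0], [0.0, -0.0, -1.0]]
wrist_force: [0.8, 0.0, 0.8]
gripper_width: 0.001
```

View pics/s16.png

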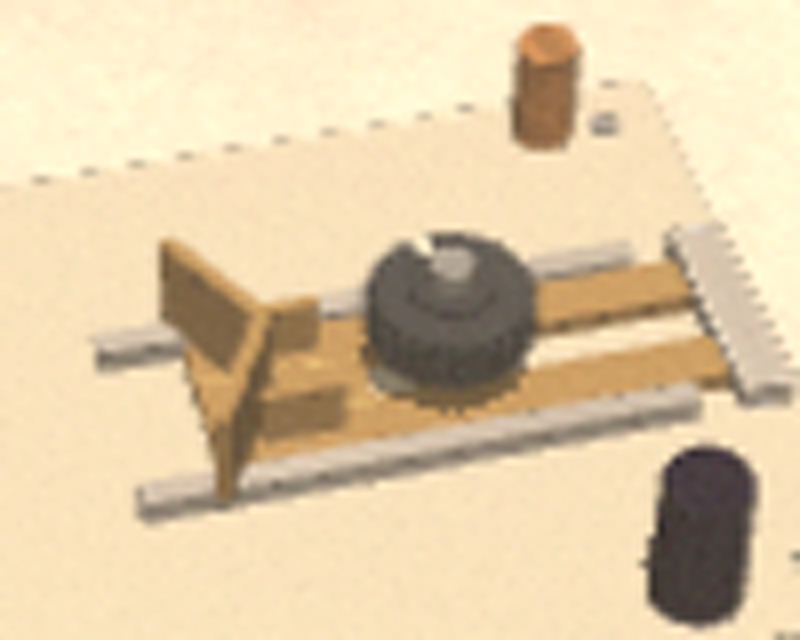

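View pics/t16.png

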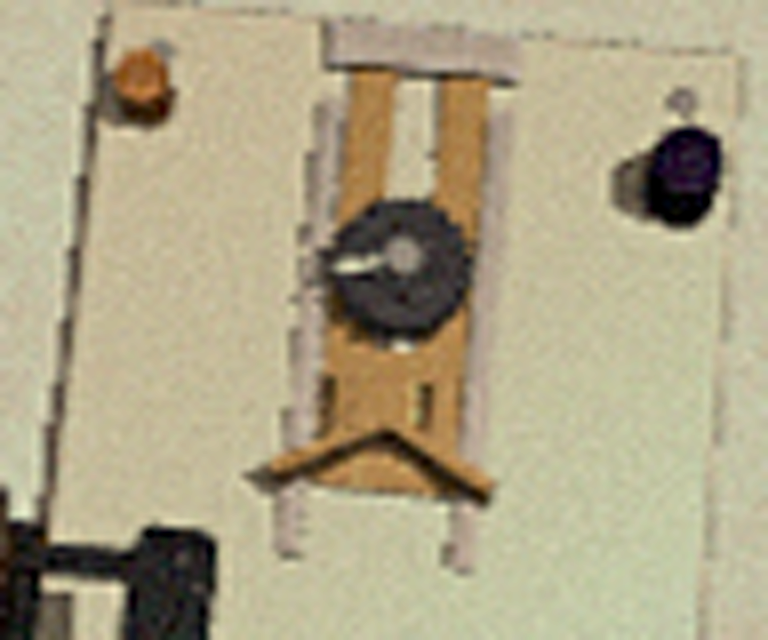

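View pics/s16f.png

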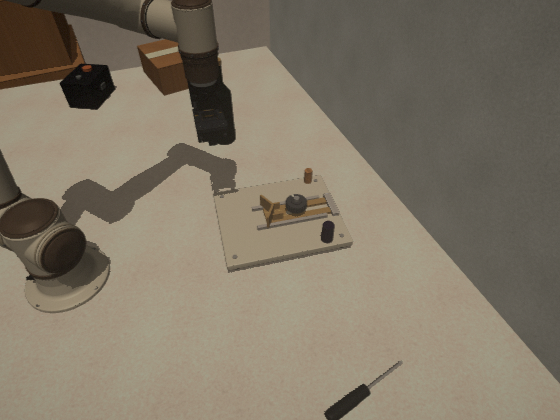

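Run:
```python
from h import *
c=capture('top')
print('apex',onz(c,235+387/8-.44,175+430/8-.44,.083),'before .5132,-.0133')
p=onz(c,235+345/8-.44,175+267/8-.44,.0795)-np.array([.6155,-.0268,0]);print(np.degrees(np.arctan2(p[1],p[0])))
print(onz(c,119,222,.3),c['frame'][215:240,125:155].mean())
from station import finish_job;print(finish_job())
```

```text
apex [ 0.54289055 -0.01814458  0.083     ] before .5132,-.0133
94.87830706544511
[0.53092579 0.43694689 0.3       ] 32.382666666666665
the job is handed in; nothing more can be done
None
```

The nut is unscrewed about 2.2 turns, the stop is fully home against the end block, and the job is handed in.

- **Nut:** I turned it with the corner of the shut fingertips at the knurled rim, in three anticlockwise strokes. The index line went from about 17° to 95° plus two turns. The highest wrist force read during the strokes was about 10 N, mostly outward from the rim in the first stroke; the later strokes stayed under about 6 N.
- **Stop:** I pushed it only after the nut was clear. The apex of the V moved 30.1 mm in the top view. Both cameras show the foot against the end block, and the push stalled there; the last reading was about 17 N.
- **Finish:** I backed the arm off, and it was touching nothing when I handed in at about 43 s. The cork, capsule and screwdriver look unmoved. The arm hid the bottle in the last side view, and I only checked it roughly in the top view, but the gripper stayed well away from it.

Two things were off along the way. The fingertips were thinner than I first assumed, so my first tries missed the rim until I probed for contact. In the occluded views, the two cameras differed by up to 10° on the index angle; the last clear views agreed within 2°.

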